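# Build up the dose tower on the blue stand

### The job

Build the dose tower on the blue stand, one part at a time from the bottom up: the purple pot in the stand, the green pot on it, the yellow pot on that, and the white lid on top. Seat each part fully down and upright in the one below and let go of it before fetching the next. Leave the spare pink pot, the finished orange-and-grey tower, the two amber bottles and the vial standing where they are.

Things in the scene. Friction and masses are not known exactly. Their poses are not given: they have to be found in the camera images.
- purple_pot: Deep purple round pot, 54 mm wide, 40 mm high, on the counter, 30 to 65 g. Origin: centre of underside, z up. Height 0-10 mm: tapered foot, 30 to 41 mm wide; flat shoulder at 10 mm; straight 54 mm wall from 10 to 40 mm. Open top: recess 46 mm wide, 14 mm deep, for the next part's foot (2.5 mm play); its shoulder lands on the rim, its origin then 30 mm above this one's.
- green_pot: Mid green round pot, 54 mm wide, 40 mm high, on the counter, 30 to 65 g. Origin: centre of underside, z up. Height 0-10 mm: tapered foot, 30 to 41 mm wide; flat shoulder at 10 mm; straight 54 mm wall from 10 to 40 mm. Open top: recess 46 mm wide, 14 mm deep, for the next part's foot (2.5 mm play); its shoulder lands on the rim, its origin then 30 mm above this one's.
- yellow_pot: Yellow round pot, 54 mm wide, 40 mm high, on the counter, 30 to 65 g. Origin: centre of underside, z up. Height 0-10 mm: tapered foot, 30 to 41 mm wide; flat shoulder at 10 mm; straight 54 mm wall from 10 to 40 mm. Open top: recess 46 mm wide, 14 mm deep, for the next part's foot (2.5 mm play); its shoulder lands on the rim, its origin then 30 mm above this one's.
- lid: White round lid, 54 mm wide, 28 mm high, closed flat top, 25 to 50 g. Origin: centre of underside, z up. The same tapered foot as the pots from 0 to 10 mm (30 to 41 mm wide), then a straight 54 mm wall from 10 to 26 mm. At the start it stands foot down on a small square bamboo board (85 x 85 x 18 mm, fixed to the counter).
- stand: Blue stand fixed to the counter: round base 90 mm in diameter and 8 mm high at its edge, in its middle a 54 mm collar whose rim is 26 mm above the counter with a recess 46 mm across and 14 mm deep, open upwards. Origin at the centre of its underside, z up. A pot seated in it has its origin 16 mm above the stand's.
- finished_tower: Bystander, loose: another, finished dose tower, grey with an orange base (90 mm in diameter) and an orange top, 133 mm high, 54 mm in diameter above the base. Origin at the centre of its underside.
- pink_pot: Bystander, loose: a spare pink pot of the same shape as the others (54 mm in diameter, 40 mm high), not wanted in this tower. Origin at the centre of its underside.
- amber_bottle: Bystander, loose: dark amber bottle with white cap, 44 mm in diameter, 86 mm high. Origin at the centre of its underside.
- pump_bottle: Bystander, loose: dark amber bottle with a slim blue and white pump top, 48 mm in diameter, 115 mm high. Origin at the centre of its underside.
- vial: Bystander, loose: small clear glass vial with a blue cap, 32 mm in diameter, about 70 mm high. Origin at the centre of its underside.
Not all that is in view belongs to the job. Of the things that look like the green_pot, take the one that is farthest from the robot's base at the start.

How it is judged:
By the outcome, as a careful person would: the job done as asked, in the order asked, and still so for the second after the job is handed in, with the robot touching nothing.
It also fails if it takes over 120 s, if anything falls off the work surface, if the arm or the gripper's body presses on something with over 40 N, if the wrist force passes 120 N, or if a joint passes its speed limit or range.

### The arm

A 6-joint arm with a two-finger parallel gripper is mounted at the origin on the work surface. World frame = base frame: x ahead of the robot, y to its left, z up, the work surface at z = 0. Lengths are in m, angles in rad, forces in N, time in s.
With the tool pointing down it reaches from about 0.325 to 0.9 m from the base axis. Payload 6.1 kg.
Tool frame: the origin (TCP) lies midway between the tips of the shut fingers; the grasp point (between the pads) lies 19 mm behind it; z points along the fingers, y is the line along which they close (so a half turn about z gives the same grasp; the last joint's range is limited). The gripper opens to 85 mm and grips with 20 to 120 N. Pads are 22 mm wide; open, the fingers measure 114 mm over their backs; the gripper's body (76 mm by 85 mm) begins 54 mm behind the grasp point. The pads swing forward as they close: fully open they stand 13 mm farther back than shut.
Start: joints at [1.215, 0.22, 1.526, -0, 1.395, -0.126], TCP at [0.142, 0.609, 0.231] pointing down, gripper open.
Joint ranges: [-2.98, 2.98], [-0.91, 2.08], [0.09, 2.57], [-1.24, 4.39], [0.2, 2.65], [-2.68, 2.68]. Speed limits (rad/s): [2.57, 2.57, 3.01, 3.14, 3.14, 3.14].

### API

Orientations are given as [roll, pitch, yaw] about the fixed x, y, z axes, in that order (R = Rz(yaw) Ry(pitch) Rx(roll)).
In Python, from rig import * gives the robot as it stands. The module is installed in compiled form; this text tells all that it offers. Calls block until the motion is done:
- move_ptp(position, orientation): joint-space move of the TCP to a pose.
- move_straight(position, velocity=0.15, ori=None, stop_force=None): straight line of the TCP; ori=None keeps the orientation; velocity is the mean speed in m/s. With stop_force (N) it stops when the force on the tool has changed by that much, and returns True; else False.
- move_joints(angles): joint-space move.
- release() and close(squeeze=None): open the fingers fully, or close them until they stop; squeeze is the grip in N (None keeps the last).
- pause(seconds).
- solve_ik(position, orientation): joint angles nearest the present ones, or None.
- get_state(): the state.
- snapshot(name): name is "scene" or "top"; returns the picture (420x560x3 uint8, blue, green, red); there is no depth.
- calibration(name): a dict with "vfov" (degrees; the focal length in pixels is half the picture's height over the tangent of half this angle, whatever the lens; pixels are square), "cx", "cy" (the principal point, pixels), "rvec" (rotation vector, rad) and "tvec" (3), from world to camera coordinates, as OpenCV has them. Camera axes: x right, y down, z forward; pixel columns grow to the right and rows downward; lengths in m; the calibration is good to about 2 mm. A picture is of the moment at which its call begins. calibration takes no time and is no camera call.
A pose or a line that the arm cannot do raises MotionError and nothing moves.
- finish_job(): hands the job in; it is judged then, once.
Trained networks look in the newest picture that a camera, given by its name, has taken for a name from the list of things; names that differ only in an ending like _2 or _b are one class to them, and where a whole thing is asked for, a point or a joint stands for the part that bears it (a point fixed in the world has none). Each returns a list of dicts, best first, with "conf" (0 to 1); they miss things now and then, are a little off and sometimes report something else, mostly with a low value. They report only what shows in the picture. A call takes as long as a camera call. They do not tell look-alikes from the thing itself.
- outline_of(camera, target): "mask" (420x560 bool, what is visible of it) and "rect" ([centre column, centre row, width, height] in pixels, round what is visible of it).
The state is a dict: "t": time; "joint_positions": joint angles; "joint_vel": joint speeds; "joint_efforts": joint torques, N m; "ee_pos": TCP position; "tcp_rot": TCP orientation; "wrist_force": force on the tool from outside, world axes, zero at the start; "ft_torque": the same for the moment, N m; "width": opening from 0.0 (shut) to 1.0 (fully open); "finger_force": force on a finger pad.
Only numpy, scipy, OpenCV 4.12 (cv2) and the standard library are available. Lean on these libraries where they do the work, as an engineer would, in place of code of your own. Each camera call takes 0.05 s, during which the arm holds its last target. There are 200 camera calls.

## Working session

There is one attempt and no reset: what is moved stays moved. The work goes in short steps, each a Python script; the robot and the scene stay as the last script left them, time stands still between calls to the robot, and variables do not carry over. Pictures are saved under pics/ and viewed, at most 14 in all, crops included, and the job is handed in when it is done.

```bash
mkdir -p pics
python3 - <<'E'
from rig import *
import cv2
for n in("scene","top"):
    im=snapshot(n); cv2.imwrite(f"pics/{n}0.png",im); c=calibration(n); print(n,c)
    for t in["purple_pot","green_pot","yellow_pot","lid","stand","finished_tower","pink_pot","amber_bottle","pump_bottle","vial"]:
        print(t,[([round(float(x)) for x in o["rect"]],round(o["conf"],2)) for o in outline_of(n,t)])
E
```

```text
scene {'vfov': 46.77562425657344, 'cx': 278.86202864406243, 'cy': 206.88833067528836, 'rvec': array([ 1.21828488,  2.43613473, -0.83459002]), 'tvec': array([ 0.29354477, -0.27895121,  1.54426337])}
purple_pot [([243, 186, 21, 27], 0.83)]
green_pot [([254, 152, 20, 18], 0.74), ([203, 165, 17, 23], 0.59), ([223, 141, 14, 20], 0.56), ([277, 165, 23, 22], 0.52)]
yellow_pot [([320, 234, 21, 23], 0.6)]
lid [([368, 275, 22, 17], 0.89)]
stand [([299, 283, 41, 36], 0.86), ([357, 326, 13, 20], 0.31)]
finished_tower [([359, 328, 18, 24], 0.42)]
pink_pot [([149, 189, 19, 19], 0.7), ([202, 167, 15, 20], 0.24)]
amber_bottle [([290, 206, 16, 36], 0.66)]
pump_bottle [([248, 239, 24, 32], 0.68)]
vial [([359, 325, 17, 23], 0.85), ([290, 204, 16, 34], 0.25)]
top {'vfov': 49.797258184420684, 'cx': 277.76381438115754, 'cy': 204.8998251703055, 'rvec': array([ 2.16956169, -2.13545226,  0.14542282]), 'tvec': array([0.00121969, 0.48340749, 1.17441204])}
purple_pot [([333, 208, 25, 16], 0.62)]
green_pot [([397, 250, 26, 20], 0.94), ([321, 256, 22, 20], 0.89), ([388, 212, 24, 24], 0.8), ([354, 252, 22, 19], 0.63)]
yellow_pot [([236, 205, 18, 23], 0.61)]
lid [([175, 191, 22, 23], 0.74)]
stand [([226, 159, 33, 36], 0.76)]
finished_tower [([341, 165, 31, 42], 0.89), ([174, 191, 21, 23], 0.75)]
pink_pot [([403, 152, 28, 20], 0.65)]
amber_bottle [([281, 212, 19, 19], 0.5)]
pump_bottle [([284, 159, 20, 24], 0.83)]
vial [([158, 148, 16, 15], 0.58)]
```

View pics/top0.png

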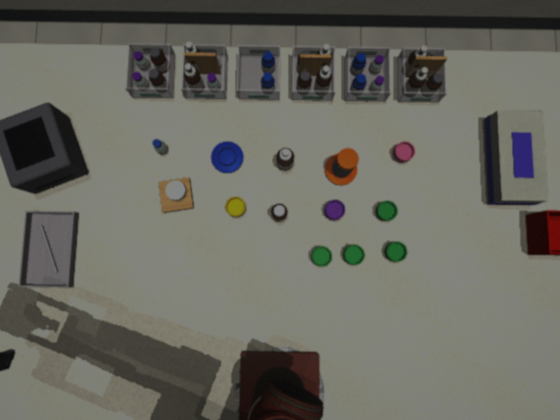

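View pics/scene0.png

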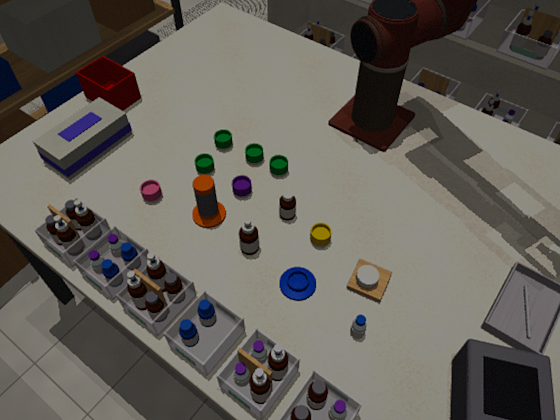

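```bash
cat > h.py <<'E'
from rig import *
import cv2, numpy as np
from scipy.optimize import least_squares
POT=[(0,.015),(.010,.0205),(.010,.027),(.040,.027)]
SH={"lid":[(0,.015),(.010,.027),(.026,.027),(.028,.026)],"stand":[(0,.045),(.008,.045),(.026,.027)],
"finished_tower":[(0,.045),(.008,.045),(.133,.027)],"amber_bottle":[(0,.022),(.06,.022),(.086,.012)],
"pump_bottle":[(0,.024),(.07,.024),(.115,.008)],"vial":[(0,.016),(.07,.012)]}
A=np.linspace(0,2*np.pi,48)
def proj(cam,p):
    c=calibration(cam);f=210/np.tan(np.radians(c["vfov"]/2))
    K=np.array([[f,0,c["cx"]],[0,f,c["cy"]],[0,0,1]])
    return cv2.projectPoints(np.float64(p).reshape(-1,1,3),c["rvec"],c["tvec"],K,None)[0][:,0]
def model(cam,t,x,y,z0):
    p=[(x+r*np.cos(a),y+r*np.sin(a),z0+h) for h,r in SH.get(t,POT) for a in A]
    h=cv2.convexHull(proj(cam,p).astype(np.float32)); m=cv2.moments(h)
    q=h[:,0]
    return np.r_[m["m10"]/m["m00"],m["m01"]/m["m00"]],np.r_[q.min(0),q.max(0)]
def ground(cam,uv,z):
    return least_squares(lambda q:proj(cam,[[q[0],q[1],z]])[0]-uv,[.5,0]).x
def cent(mask): 
    m=cv2.moments(mask.astype(np.uint8),True); return np.r_[m["m10"],m["m01"]]/m["m00"]
def fit(t,obs,z0=0):   # obs: {cam: centroid}
    r=least_squares(lambda q:np.concatenate([model(c,t,*q,z0)[0]-u for c,u in obs.items()]),[.5,0])
    return r.x,np.abs(r.fun).max()
E
python3 - <<'E'
from h import *
Z={"lid":.018}
ims={n:snapshot(n) for n in("scene","top")}
for t in["purple_pot","green_pot","yellow_pot","lid","stand","finished_tower","pink_pot","amber_bottle","pump_bottle","vial"]:
    D={}
    for n in ims:
        L=[]
        for o in outline_of(n,t):
            if o["conf"]<.3: continue
            u=cent(o["mask"]); L.append((u,fit(t,{n:u},Z.get(t,0))[0],int(o["mask"].sum()),o["conf"]))
        D[n]=L
    for n in D:
        for u,p,a,c in D[n]: print(t,n,u.round(1),p.round(4),a,round(c,2))
    for a in D["top"]:
        for b in D["scene"]:
            if np.hypot(*(a[1]-b[1]))<.03:
                p,r=fit(t,{"top":a[0],"scene":b[0]},Z.get(t,0)); print("  BOTH",t,p.round(4),"R",np.hypot(*p).round(3),"res px",r.round(2))
im=ims["top"][120:285,130:440]; cv2.imwrite("pics/crop1.png",cv2.resize(im,None,fx=2.5,fy=2.5,interpolation=cv2.INTER_CUBIC))
E
```

```text
purple_pot scene [241. 185.] [ 0.476  -0.1409] 348 0.94
purple_pot top [334.  209.4] [ 0.4743 -0.1417] 349 0.65
purple_pot top [159.6 145.9] [0.6414 0.3338] 133 0.54
purple_pot top [403.3 151.1] [ 0.6376 -0.331 ] 339 0.3
  BOTH purple_pot [ 0.475  -0.1415] R 0.496 res px 0.32
green_pot scene [253.6 152.6] [ 0.3583 -0.1906] 309 0.73
green_pot scene [222.4 138.4] [ 0.368  -0.3022] 311 0.7
green_pot scene [277.7 164.8] [ 0.3544 -0.1054] 281 0.68
green_pot scene [203.6 163. ] [ 0.4768 -0.2794] 335 0.6
green_pot top [385.6 210.3] [ 0.4742 -0.28  ] 369 0.87
green_pot top [353.2 254. ] [ 0.3564 -0.1924] 365 0.79
green_pot top [395.2 251. ] [ 0.366  -0.3035] 359 0.69
green_pot top [321.  255.9] [ 0.3501 -0.1072] 322 0.62
  BOTH green_pot [ 0.4752 -0.28  ] R 0.552 res px 0.42
  BOTH green_pot [ 0.3569 -0.1918] R 0.405 res px 0.45
  BOTH green_pot [ 0.3666 -0.3033] R 0.476 res px 0.41
  BOTH green_pot [ 0.3522 -0.1065] R 0.368 res px 0.79
yellow_pot scene [319.8 233.4] [0.4806 0.1238] 455 0.8
yellow_pot top [235.3 206.1] [0.479  0.1223] 390 0.86
yellow_pot top [403.4 150.8] [ 0.6385 -0.3313] 3
[... 603 characters left out ...]
p [403.3 151.1] [ 0.6377 -0.331 ] 382 0.66
  BOTH pink_pot [ 0.6385 -0.3307] R 0.719 res px 0.38
amber_bottle scene [286.8 205.1] [0.4638 0.0067] 436 0.93
amber_bottle top [278.8 212. ] [0.4639 0.0059] 253 0.79
amber_bottle top [226.6 156.4] [0.6133 0.1492] 817 0.48
  BOTH amber_bottle [0.4639 0.0063] R 0.464 res px 0.15
pump_bottle scene [248.1 237.6] [ 0.6098 -0.006 ] 630 0.95
pump_bottle scene [205.9 202.3] [ 0.5897 -0.1651] 1283 0.3
pump_bottle top [284.6 158.5] [ 0.6085 -0.0076] 303 0.84
  BOTH pump_bottle [ 0.609  -0.0072] R 0.609 res px 0.43
vial scene [358.  326.1] [0.6412 0.3338] 301 0.68
vial top [159.7 145.7] [0.6411 0.3325] 141 0.71
  BOTH vial [0.6412 0.3333] R 0.723 res px 0.28
```

View pics/crop1.png

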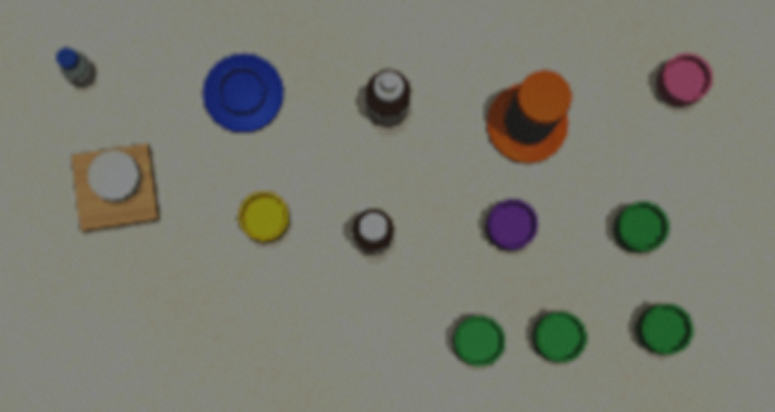

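Green look-alikes in the top picture: (386,210) R 0.552, (353,254) R 0.405, (395,251) R 0.476 and (321,256) R 0.368. (386,210), crop (640,227), fits because it is farthest from the base. All parts stand upright, and the stand is at (227,157). I'll start with the purple pot.

```bash
cat >> h.py <<'E'
STAND=np.array([.6211,.1524]); G=.006; HI=.25; DOWN=[np.pi,0,0]
def st(tag):
    s=get_state(); print(tag,"t",round(s["t"],1),"p",np.round(s["ee_pos"],4),"F",np.round(s["wrist_force"],1),"w",round(s["width"],3),"ff",np.round(s["finger_force"],1))
def pick(x,y,z0,yaw=0):
    o=[np.pi,0,yaw]
    move_ptp([x,y,HI],o); move_straight([x,y,z0+.06],.25)
    print("hit",move_straight([x,y,z0+G],.08,stop_force=6)); close(40); st("grip")
    move_straight([x,y,HI],.2); st("up")
def place(xy,zt,yaw=0):
    x,y=xy; move_ptp([x,y,HI],[np.pi,0,yaw]); move_straight([x,y,zt+G+.02],.15); pause(.2)
    print("hit",move_straight([x,y,zt+G-.003],.025,stop_force=8)); st("down")
def leave(xy):
    release(); pause(.3); z=get_state()["ee_pos"][2]; move_straight([*xy,z+.06],.12); move_straight([*xy,HI],.25); st("left")
E
python3 - <<'E'
from h import *
print(get_state()["tcp_rot"])
pick(.475,-.1415,0); place(STAND,.016)
cv2.imwrite("pics/p1.png",cv2.resize(snapshot("scene")[200:340,200:400],None,fx=4,fy=4))
E
```

```text
[-3.14156037e+00 -1.45206640e-05  2.91176263e+00]
hit False
grip t 7.2 p [ 0.4758 -0.1418  0.0069] F [-0.8 -0.1  5.7] w 0.62 ff 42.1
up t 8.6 p [ 0.4742 -0.1412  0.2485] F [ 0.3  0.1 -0.7] w 0.623 ff 41.9
hit True
down t 12.3 p [0.6208 0.1524 0.0229] F [-1.   0.   3.5] w 0.619 ff 42.2
```

View pics/p1.png

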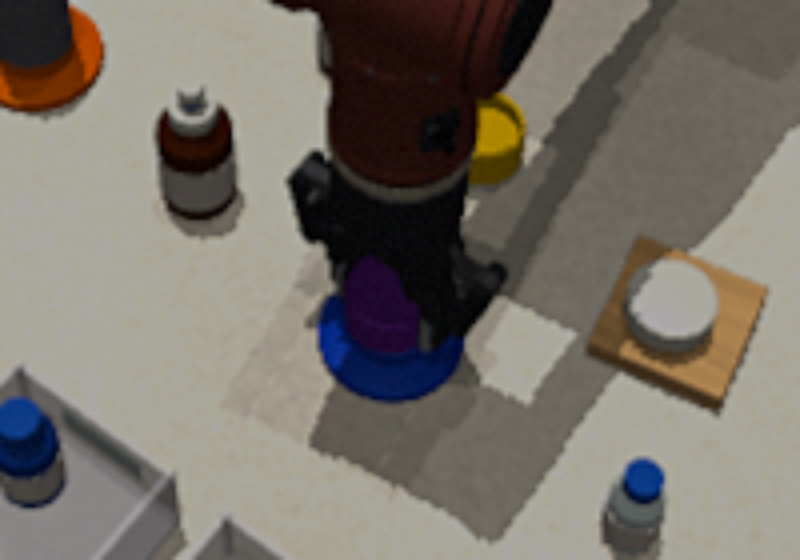

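The purple pot is in the stand collar. The stop height of 0.0229 matches a seated pot (0.016 + 0.0069). I'll let go, measure the seated position, then fetch the green pot.

```bash
cat >> h.py <<'E'
def see(t,z0,near):
    obs={}
    for n in("scene","top"):
        snapshot(n)
        for o in outline_of(n,t):
            u=cent(o["mask"])
            if o["conf"]>.3 and np.hypot(*(fit(t,{n:u},z0)[0]-near))<.03: obs[n]=u;break
    for n,u in obs.items(): print(t,n,fit(t,{n:u},z0)[0].round(4))
    if obs: print(t,"both",[np.round(v,4) for v in fit(t,obs,z0)])
E
python3 - <<'E'
from h import *
leave(STAND)
move_ptp([.4752,-.28,HI],DOWN)
see("purple_pot",.016,STAND)
cv2.imwrite("pics/p2.png",cv2.resize(snapshot("scene")[230:330,240:380],None,fx=5,fy=5))
E
```

```text
left t 14.5 p [0.62   0.1522 0.2476] F [-0.   0.4 -1.4] w 0.996 ff 0.0
purple_pot top [0.6206 0.15  ]
purple_pot both [array([0.6206, 0.15  ]), np.float64(0.0)]
```

View pics/p2.png

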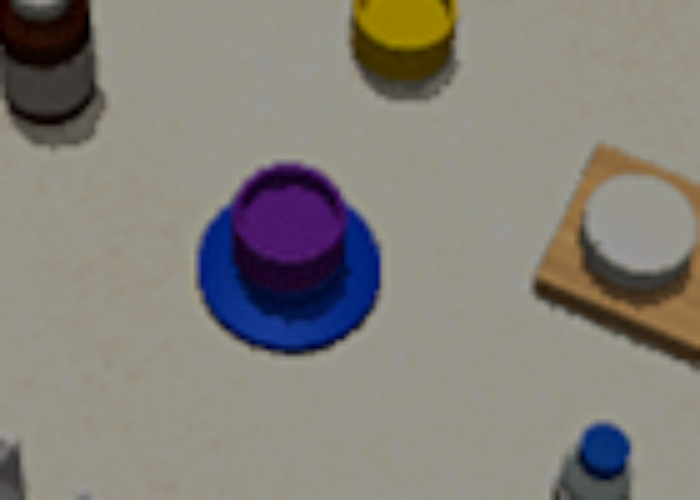

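The purple pot sits upright in the stand at crop (290,230). Next is the green pot.

Run:
```python
from h import *
T=np.array([.6208,.1518])
pick(.4752,-.28,0); place(T,.046)
z=get_state()["ee_pos"][2]
if abs(z-.0529)<.002:
    leave(T); move_ptp([.4798,.123,HI],DOWN) 
    cv2.imwrite("pics/p3.png",cv2.resize(snapshot("scene")[220:330,240:380],None,fx=5,fy=5))
```

```text
hit False
grip t 18.9 p [ 0.4758 -0.2805  0.0069] F [ 0.3 -0.4  4.7] w 0.622 ff 42.1
up t 20.2 p [ 0.4745 -0.2795  0.2484] F [ 0.   0.2 -0.5] w 0.619 ff 41.9
hit True
down t 24.1 p [0.6206 0.1517 0.0529] F [-1.6 -0.2  5.9] w 0.616 ff 42.2
left t 26.2 p [0.6198 0.1516 0.2477] F [ 0.8  0.9 -0.7] w 0.999 ff 0.0
```

View pics/p3.png

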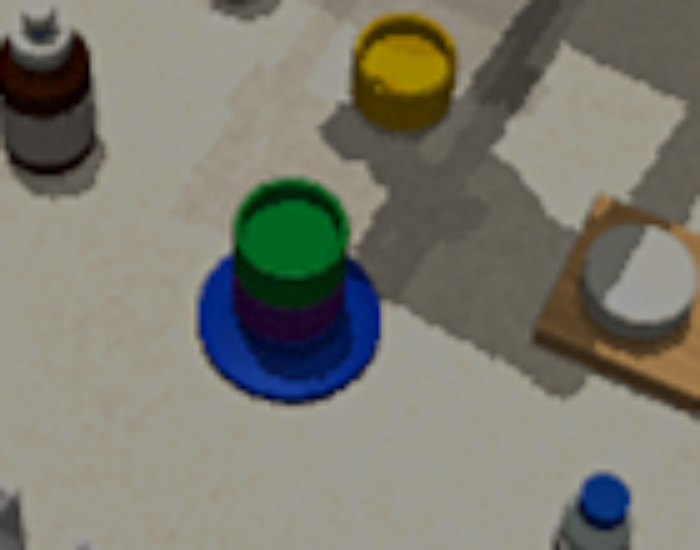

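The green pot is seated level on the purple one at crop (292,240). Next is the yellow pot.

Run:
```python
from h import *
T=np.array([.6206,.1516])
pick(.4798,.123,0); place(T,.076)
z=get_state()["ee_pos"][2]
if abs(z-.0829)<.002:
    leave(T); move_ptp([.5202,.2843,HI],DOWN) 
    cv2.imwrite("pics/p4.png",cv2.resize(snapshot("scene")[220:330,240:400],None,fx=5,fy=5))
```

```text
hit False
grip t 29.3 p [0.4805 0.1231 0.007 ] F [-1.8  1.   6.2] w 0.627 ff 41.5
up t 30.7 p [0.479  0.1229 0.2485] F [ 0.2 -0.2 -0.8] w 0.625 ff 42.0
hit True
down t 33.4 p [0.6203 0.1516 0.083 ] F [-2.  -0.6  5.5] w 0.621 ff 42.5
left t 35.3 p [0.6203 0.1516 0.2495] F [ 0.1  0.3 -0.4] w 1.001 ff 0.0
```

View pics/p4.png

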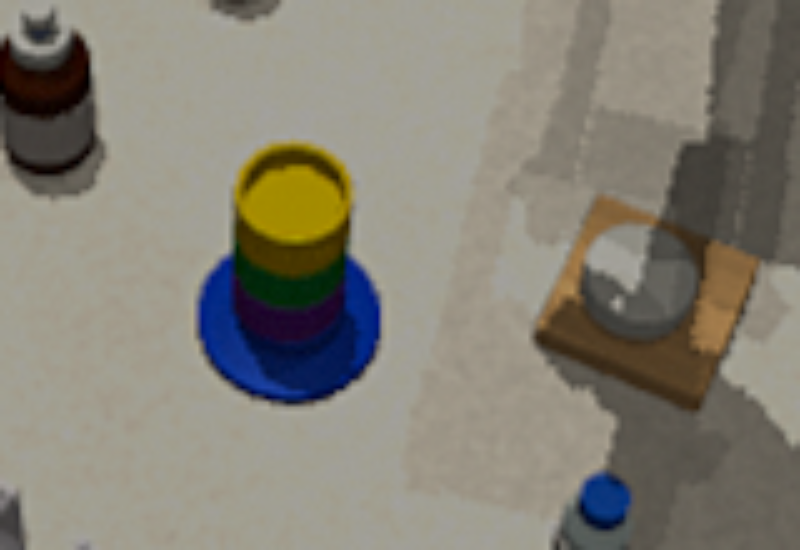

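The yellow pot is seated upright at crop (293,195). Last is the lid, which I'll grip a little lower because its wall is short.

Run:
```python
import h
from h import *
h.G=.003
T=np.array([.6205,.1516])
pick(.5202,.2843,.018); place(T,.106)
z=get_state()["ee_pos"][2]
if abs(z-.1099)<.002:
    leave(T); move_ptp([.45,.35,.3],DOWN) 
cv2.imwrite("pics/p5.png",cv2.resize(snapshot("scene")[200:330,240:400],None,fx=4.5,fy=4.5))
```

```text
hit False
grip t 38.4 p [0.521  0.2846 0.022 ] F [-0.3 -0.7  5.7] w 0.611 ff 42.2
up t 39.7 p [0.5193 0.2839 0.2482] F [ 0.6 -0.  -0.6] w 0.613 ff 41.8
hit True
down t 42.3 p [0.6207 0.1516 0.1122] F [-2.1 -0.5  6.5] w 0.615 ff 45.9
```

View pics/p5.png

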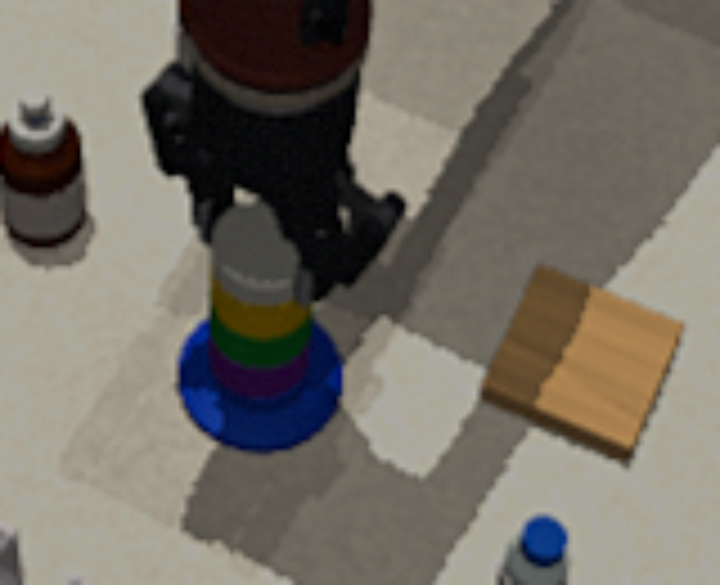

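The lid is in the recess but stopped 2 mm high, at 0.1122 against 0.110. I'll press gently, then let go.

Run:
```python
from h import *
print(move_straight([.6205,.1516,.108],.02,stop_force=10)); st("press")
T=[.6205,.1516]
leave(T); move_ptp([.45,.35,.3],DOWN)
see("lid",.106,np.array(T))
cv2.imwrite("pics/p6.png",cv2.resize(snapshot("scene")[200:330,240:400],None,fx=4.5,fy=4.5))
```

```text
True
press t 42.5 p [0.622  0.1517 0.1122] F [-2.3 -0.5  9.2] w 0.609 ff 47.5
left t 44.4 p [0.6206 0.1516 0.2502] F [-1.1 -0.  -0.9] w 0.999 ff 0.0
lid top [0.6212 0.151 ]
lid both [array([0.6212, 0.151 ]), np.float64(0.0)]
```

View pics/p6.png

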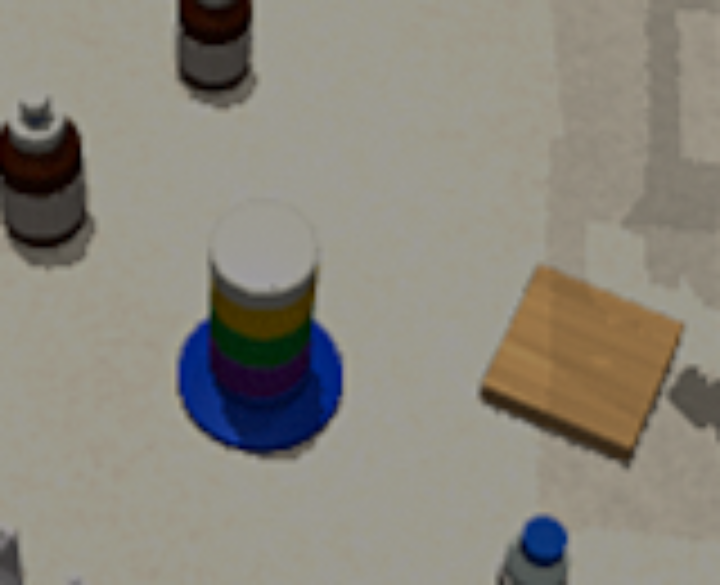

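The lid looks level at crop (264,250). I'll check that it is fully down by touching the centre of its top with shut fingers, expecting contact at z = 0.134.

Run:
```python
from h import *
close(20); x,y=.6208,.1514
move_ptp([x,y,HI],DOWN); move_straight([x,y,.155],.15); pause(.3)
print(move_straight([x,y,.128],.015,stop_force=4)); st("touch")
move_straight([x,y,HI],.1); move_ptp([.45,.35,.3],DOWN); release(); st("away")
for n in("scene","top"): cv2.imwrite(f"pics/f_{n}.png",snapshot(n))
a=cv2.imread("pics/f_scene.png")[110:350,130:410]; cv2.imwrite("pics/f_a.png",cv2.resize(a,None,fx=2.5,fy=2.5))
```

```text
True
touch t 49.9 p [0.6208 0.1514 0.134 ] F [-1.9  0.6  6.2] w 0.001 ff 3.0
away t 53.0 p [0.45 0.35 0.3 ] F [ 0.2 -0.   0.3] w 1.0 ff 0.0
```

View pics/f_a.png

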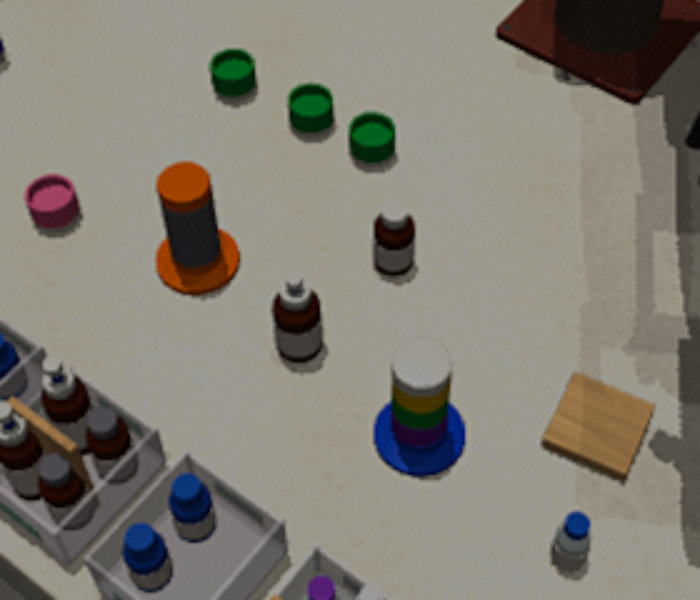

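The fingers touched at exactly 0.134, so the lid is seated. The finished tower is upright at crop (420,410), and the bystanders stand where they were.

```bash
python3 -c "
from rig import *
print(finish_job())"
```

```text
the job is handed in; nothing more can be done
None
```

The dose tower is built on the blue stand (purple, green, yellow, white lid), fully seated and upright; no bystander was touched, and the job was handed in after about 53 s of robot time.

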